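# Put the spice jar away and close the sliding hatch

### The job

Stand the loose spice jar (black cap, blue and white label) upright in the open bay of the wooden spice box and let go of it. Then slide the hatch shut until it meets the rubber strip of the end frame, press it firmly home there for about a second without slamming or forcing it, and leave it shut, resting against the strip. Do not disturb the salt shaker and the mug on the worktop or knock over the jars in the box.

Things in the scene. Friction and masses are not known exactly. Their poses are not given: they have to be found in the camera images.
- jar: loose glass spice jar with black cap and blue and white label, upright cylinder 41 mm across, 105 mm tall, about 0.11 kg (0.08 to 0.15); origin at the centre of its underside, z up
- box: fixed wooden spice box on 12 mm feet, 180 mm wide (its x), 420 mm long (its y), walls 10 mm. Origin at the middle of its footprint on the worktop, z up, +y to the end frame (roughly the robot's left). Inner floor at z = 20 mm, rails on the long edges up to z = 152 mm. A fixed top covers y < -5 mm; the rest is the bay, closed by the hatch, 160 mm wide inside
- end_frame: fixed end frame across the +y end of the box; origin at the middle of the lower edge of its face, at box y = 205 mm, z = 136 mm; 180 mm wide, 24 mm tall. A black rubber strip, part of it, stands proud of the face towards the hatch by 4 to 20 mm, set differently each time and not measured: feel for it. It gives about 3.5 N per mm, up to 9 mm
- hatch (a joint): opening in m of the wooden hatch (164 x 210 x 10 mm, top face at z = 147.5 mm), which slides along box y on the rails, to +y as the value falls; it starts 0.155 to 0.18. Its front edge is at box y = 193 mm minus the value, so it meets the strip between +0.008 and -0.008. The track drags with 3 N (2 N more per 0.1 m/s) and holds the hatch where it is left
- hatch_grip (a point): top centre of the dark bar handle on the hatch: 70 mm along box x, 14 mm thick along y, 28 mm tall. Push it from its -y side or pinch it from above. The hatch seats when it bears on the strip with 5 to 18 N (drag comes on top) for half a second; over 20 N on the strip is forcing it. Let go, it springs back a little but stays in touch with the strip
- box_jar_a: spice jar with green leaf label standing in the box, 41 mm across, 105 mm tall; origin under its centre; leave standing
- box_jar_b: the same, the other one in the box; leave standing
- shaker: salt shaker with grey top, 44 mm across, 90 mm tall, loose on the worktop; origin under its centre; leave alone
- mug: white mug, 78 mm across, 97 mm tall, 110 mm long with its handle, loose on the worktop; origin under the middle of its whole length; leave alone
- bay (a point): point on the inner floor of the bay, at box x = 0, y = 98 mm, axes as the box: the free part of the bay, between the open hatch and the two jars already in it, is at least 105 mm long (y) there and 160 mm wide (x)

How it is judged:
By the outcome, as a careful person would: the job done as asked, in the order asked, and still so for the second after the job is handed in, with the robot touching nothing.
It also fails if it takes over 72 s, if anything falls off the work surface, if the arm or the gripper's body presses on something with over 40 N, if the wrist force passes 120 N, or if a joint passes its speed limit or range.

### The arm

A 6-joint arm with a two-finger parallel gripper is mounted at the origin on a cart in front of the work surface, level with it; the furniture and walls round the work are solid. World frame = base frame: x ahead of the robot, y to its left, z up, the work surface at z = 0. Lengths are in m, angles in rad, forces in N, time in s.
With the tool pointing down it reaches from about 0.325 to 0.775 m from the base axis. Payload 5.5 kg.
Tool frame: the origin (TCP) lies midway between the tips of the shut fingers; the grasp point (between the pads) lies 19 mm behind it; z points along the fingers, y is the line along which they close (so a half turn about z gives the same grasp; the last joint's range is limited). The gripper opens to 88 mm and grips with 3 to 60 N. Pads are 20 mm wide; open, the fingers measure 115 mm over their backs; the gripper's body (75 mm by 178 mm) begins 61 mm behind the grasp point.
Start: joints at [1.262, 0.091, 1.231, -0, 1.82, -0.057], TCP at [0.149, 0.581, 0.223] pointing down, gripper open.
Joint ranges: [-2.87, 2.87], [-0.86, 2.18], [0.17, 2.46], [-1.51, 4.65], [0.06, 2.69], [-2.65, 2.65]. Speed limits (rad/s): [2.57, 2.57, 3.01, 3.14, 3.14, 3.14].

### API

Orientations are given as a unit quaternion [x, y, z, w].
In Python, from plant import manip gives the robot as it stands. The module is installed in compiled form; this text tells all that it offers.
- The arm moves only by the tool move_arm, never from a script. Its argument "moves" is a list that holds one entry, the list of rows, each a list of 7 numbers: the shift along the world's x, y, z in fractions of the full range, 1 being 1 m, then the turn, a rotation vector about the world's x, y, z in fractions of the full range, 1 being pi rad, then the opening, from -1 (shut) to 1 (fully open). A call has 1 to 5 rows; each row is the pose to reach, as a shift and turn from the pose commanded when the call began; what a row does not reach only later rows make up. A row lasts 1/10 s, in which the tool goes at most 50 mm and 8.59 degrees, less where a joint would pass 70% of its speed; a pose out of reach is approached as far as the arm can. A call with a gripper value outside its range is refused whole. The fingers move at their own pace and stop on an object; "grip_force" is the grip in N (left out, the last holds). Time passes only in rows, so rows that repeat a pose let the fingers close. It gives the time, the measured TCP pose, the force, the opening and the grip force at its end, in the units of the state.
- manip.get_state(): the state, without advancing time (a new reading comes with each control period).
- manip.capture(name): name is "scene" or "side" or "wrist"; returns the picture (384x512x3 uint8, red, green, blue); there is no depth.
- manip.camera_info(name): a dict with "K" (3x3 intrinsics, pixels), "position" and "rotation" of the camera in the world; the wrist camera has in their place "T_tool_cam" (4x4, takes a point from camera to tool coordinates, whose origin is the TCP and whose axes are the flange's). Camera axes: x right, y up, looking along -z (the intrinsics and any distortion apply to the point x, -y, -z); pixel columns grow to the right and rows downward; lengths in m; the calibration is good to about 2 mm. A picture is of the moment at which its call begins: read the wrist's pose just before it. camera_info takes no time and is no camera call.
- manip.finish_job(): hands the job in; it is judged then, once.
The state is a dict: "t": time; "joints": joint angles; "dq": joint speeds; "joint_torque": joint torques, N m; "tool_pos": TCP position; "orientation": TCP orientation; "contact_force": force on the tool from outside, world axes, zero at the start; "wrist_torque": the same for the moment, N m; "width": finger opening in m; "finger_force": force on a finger pad.
Only numpy, scipy, OpenCV 4.12 (cv2) and the standard library are available. Lean on these libraries where they do the work, as an engineer would, in place of code of your own. Each camera call takes 0.05 s, during which the arm holds its last target. There are 200 camera calls.

## Working session

There is one attempt and no reset: what is moved stays moved. The work goes in short steps, Python scripts to look and compute and a tool call to move; the robot and the scene stay as the last step left them, time stands still between calls to the robot, and variables do not carry over. Pictures are saved under pics/ and viewed, at most 10 in all, crops included, and the job is handed in when it is done.

Besides the shell and the picture viewer there is one more tool, called after "Emit:" as a command line: name --argument value ..., lists and objects as JSON in quotes. move_arm: Moves the arm, as the interface text tells. Its arguments: {"type":"object","properties":{"moves":{"type":"array"},"grip_force":{"type":"number"}},"required":["moves"]}

```bash
mkdir -p pics; cat > h.py <<'E'
import numpy as np, cv2
from plant import manip
def cam(name,st=None):
    c=manip.camera_info(name);K=np.array(c["K"])
    if name=="wrist":
        from scipy.spatial.transform import Rotation as R
        T=np.array(c["T_tool_cam"]);Rt=R.from_quat(st["orientation"]).as_matrix()
        return K,Rt@T[:3,3]+np.array(st["tool_pos"]),Rt@T[:3,:3],c
    return K,np.array(c["position"]),np.array(c["rotation"]),c
def ray(C,u,v):
    K,p,R,c=C
    d=np.array(c.get("distortion",c.get("dist",np.zeros(5))),float)
    q=cv2.undistortPoints(np.array([[[u,v]]],float),K,d)[0,0]
    d=R@np.array([q[0],-q[1],-1]);return p,d/np.linalg.norm(d)
def onz(C,u,v,z):
    p,d=ray(C,u,v);return p+d*(z-p[2])/d[2]
def tri(a,b):
    (p,d),(q,e)=a,b
    s=np.linalg.lstsq(np.c_[d,-e],q-p,rcond=None)[0]
    x,y=p+d*s[0],q+e*s[1];return (x+y)/2,np.linalg.norm(x-y)
def proj(C,X):
    K,p,R,c=C;q=R.T@(np.array(X)-p);
    d=np.array(c.get("distortion",c.get("dist",np.zeros(5))),float)
    return cv2.projectPoints(np.array([[q[0],-q[1],-q[2]]]),np.zeros(3),np.zeros(3),K,d)[0].ravel()
E
python3 - <<'E'
from h import *
st=manip.get_state();print(st)
ims=[]
for n in("scene","side","wrist"):
    print(n,manip.camera_info(n)); im=manip.capture(n)[:,:,::-1];cv2.imwrite(f"pics/{n}0.png",im)
E
```

```text
{'t': 0.0, 'joints': array([ 1.26230165e+00,  9.18186047e-02,  1.23185254e+00, -4.37212634e-06,
        1.81980220e+00, -5.67150923e-02]), 'dq': array([ 3.21232478e-04,  2.08930146e-04,  9.74151867e-04, -4.05723908e-05,
        6.04049187e-04, -6.11654391e-04]), 'joint_torque': array([-4.30040718e-04, -4.46445107e+01, -4.06448328e+01,  6.96601113e-02,
        2.91394925e-02, -1.53095571e-04]), 'tool_pos': array([0.14939954, 0.58079974, 0.22154982]), 'orientation': array([ 1.25558011e-01,  9.92085834e-01, -9.25094020e-04, -1.68674693e-04]), 'contact_force': array([ 0.60301322,  0.38782443, -0.16895857]), 'wrist_torque': array([ 0.02380814, -0.03802551,  0.05359348]), 'finger_force': 0.0, 'width': 0.0881502348484349}
scene {'K': array([[454.69675444,   0.        , 253.82405261],
       [  0.        , 454.69675444, 196.08140321],
       [  0.        ,   0.        ,   1.        ]]), 'position': array([ 0.64799873, -1.2026398 ,  0.9408718 ]), 'rotation': array([0.47514398, 0.01778763, 0.05025689, 0.87829155])}
side {'K': array([[487.14163038,   0.        , 247.66489162],
       [  0.        , 487.14163038, 188.61709912],
       [  0.        ,   0.        ,   1.        ]]), 'position': array([0.5326182 , 0.67882764, 1.41212547]), 'rotation': array([ 2.55083408e-04,  2.44498035e-01,  9.69559293e-01, -1.32447162e-02])}
wrist {'K': array([[273.7183162 ,   0.        , 255.74614712],
       [  0.        , 273.7183162 , 190.44951419],
       [  0.        ,   0.        ,   1.        ]]), 'T_tool_cam': array([[-6.09743145e-04,  9.56130347e-01,  2.92940929e-01,
         8.13918276e-02],
       [ 9.99999557e-01,  7.92964542e-04, -5.06704844e-04,
        -7.32004371e-04],
       [-7.16767648e-04,  2.92940490e-01, -9.56130407e-01,
        -1.62969347e-01],
       [ 0.00000000e+00,  0.00000000e+00,  0.00000000e+00,
         1.00000000e+00]])}
```

View pics/scene0.png

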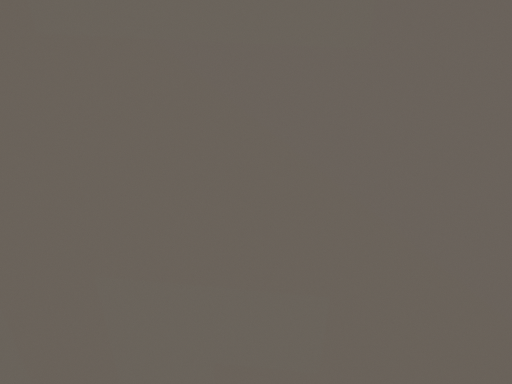

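View pics/side0.png

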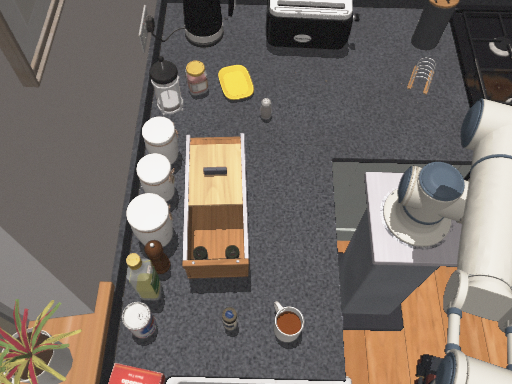

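The scene camera sees only a wall. In the side view the box centre is near (216,205), its +y end points down the image, and the two green jars sit at (201,252) and (232,252). The loose jar is likely at (230,320), the mug at (288,322), the shaker at (266,108) and the handle at (215,171).

```bash
sed -i 's/return K,np.array(c\["position"\]),np.array(c\["rotation"\]),c/from scipy.spatial.transform import Rotation as R; return K,np.array(c["position"]),R.from_quat(c["rotation"]).as_matrix(),c/' h.py
python3 - <<'E'
from h import *
C=cam("side")
for n,u,v,z in[("jar",230,314,.105),("jarbase",231,331,0),("mug",288,322,.08),("shaker",266,101,.09),("handle",215,171,.175),("jarA",201,252,.125),("jarB",232,252,.125),("rail -y R",244,136,.152),("rail +yR",247,275,.155),("rail -yL",189,138,.152),("+yL",184,275,.155),("hatchfront",217,205,.1475)]:
    print(n,onz(C,u,v,z).round(3))
im=cv2.imread("pics/side0.png");a=cv2.resize(im[125:350,110:330],None,fx=2.6,fy=2.6,interpolation=3)
cv2.imwrite("pics/a.png",a)
E
```

```text
jar [0.579 0.357 0.105]
jarbase [0.578 0.38  0.   ]
mug [0.422 0.368 0.08 ]
shaker [ 0.488 -0.375  0.09 ]
handle [ 0.639 -0.043  0.175]
jarA [0.667 0.191 0.125]
jarB [0.58  0.189 0.125]
rail -y R [ 0.557 -0.186  0.152]
rail +yR [0.536 0.264 0.155]
rail -yL [ 0.728 -0.173  0.152]
+yL [0.705 0.269 0.155]
hatchfront [0.629 0.054 0.147]
```

View pics/a.png

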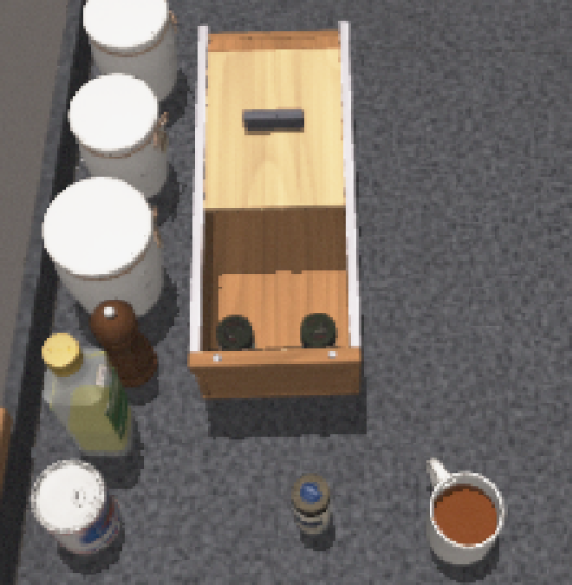

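View pics/wrist0.png

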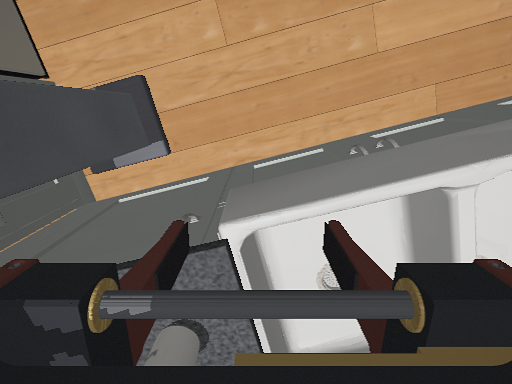

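The crop shows the loose jar at (311,505) and the mug at (465,515), with the mug's handle pointing up-left. The hatch front edge is at row 208, the handle at (273,120) and the green jars at (235,330) and (318,328). The wrist view shows only the sink, so I'll move over the jar and look down.

Units first: turns go in shares of pi rad. So -0.625 rad / 3.1416 = -0.1989.

Emit:
move_arm --moves '[[[0.038,-0.026,0.016,0,0,-0.0398,1],[0.076,-0.052,0.032,0,0,-0.0796,1],[0.114,-0.078,0.048,0,0,-0.1194,1],[0.152,-0.104,0.064,0,0,-0.1592,1],[0.19,-0.13,0.08,0,0,-0.1989,1]]]'

```text
t: 0.65
tool_pos: [0.3406, 0.4498, 0.303]
orientation: [0.427, 0.904, -0.0, -0.0]
contact_force: [0.7, 0.6, -0.3]
width: 0.0881
finger_force: 0.0
```

Scaled: -0.65 rad / 3.1416 = -0.2069.

Emit:
move_arm --moves '[[[0.038,-0.026,0.01,0,0,-0.0414,1],[0.076,-0.052,0.02,0,0,-0.0828,1],[0.114,-0.078,0.02,0,0,-0.1241,1],[0.152,-0.104,0.02,0,0,-0.1655,1],[0.19,-0.13,0.02,0,0,-0.2069,1]]]'

```text
t: 1.15
tool_pos: [0.5308, 0.3198, 0.3224]
orientation: [0.693, 0.721, -0.0, -0.0]
contact_force: [0.7, 0.5, -0.6]
width: 0.0877
finger_force: 0.0
```

Emit:
move_arm --moves '[[[0.03,-0.02,0,0,0,0,1],[0.05,-0.03,0,0,0,0,1],[0.05,-0.03,0,0,0,0,1],[0.05,-0.03,0,0,0,0,1]]]'

```text
t: 1.55
tool_pos: [0.5795, 0.291, 0.3219]
orientation: [0.692, 0.722, -0.001, -0.0]
contact_force: [0.4, -0.1, 0.2]
width: 0.0877
finger_force: 0.0
```

```bash
python3 - <<'E'
from h import *
import pickle
st=manip.get_state();im=manip.capture("wrist")[:,:,::-1];cv2.imwrite("pics/w1.png",im);pickle.dump(st,open("w1.pkl","wb"))
print(st["t"],st["tool_pos"],st["orientation"],st["contact_force"])
C=cam("wrist",st)
for X in([.58,.36,.105],[.58,.19,.125],[.667,.19,.125]):print(proj(C,X))
E
```

```text
1.55 [0.57948837 0.29101886 0.3218643 ] [ 6.91604375e-01  7.22276128e-01 -6.15158052e-04 -4.51991079e-04] [ 0.35079199 -0.124728    0.15349941]
[259.20417588 115.59000169]
[253.91217333 237.34675793]
[313.68732922 239.69492651]
```

View pics/w1.png

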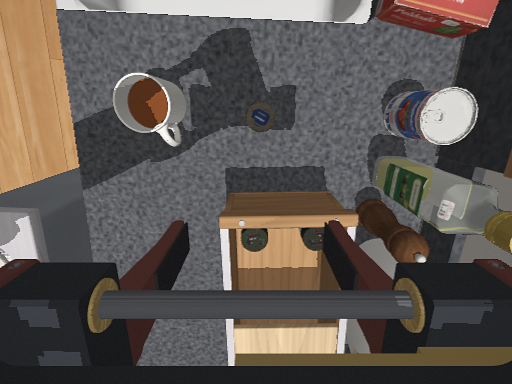

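The wrist view shows the jar cap at (260,116), where the side view predicted it. The end frame top edge runs along row ~213 from x 220 to 357. Bay jar caps are at (255,239) and (315,237), and the mug is at (150,103).

```bash
python3 - <<'E'
from h import *
import pickle
st=pickle.load(open("w1.pkl","rb"));W=cam("wrist",st);S=cam("side")
w=cv2.imread("pics/w1.png");s=cv2.imread("pics/side0.png")
def blobs(im,x0,y0,x1,y1,f,mn):
    c=im[y0:y1,x0:x1].astype(int);m=f(c[...,2],c[...,1],c[...,0]).astype(np.uint8)
    n,_,stt,ce=cv2.connectedComponentsWithStats(m)
    return [(ce[i]+[x0,y0],stt[i,:]+[x0,y0,0,0,0]) for i in range(1,n) if stt[i,4]>=mn]
blue=lambda r,g,b:(b>r+25)&(b>60)
print("blue w",blobs(w,235,95,285,140,blue,8));print("blue s",blobs(s,215,295,245,335,blue,4))
dark=lambda r,g,b:(r<50)&(g<50)&(b<50)
print("dark w",blobs(w,238,225,330,255,dark,60));print("dark s",blobs(s,190,243,243,262,dark,30)); print("handle",blobs(s,200,163,230,180,lambda r,g,b:(r<90)&(b>r-20),30))
j=tri(ray(W,260,116),ray(S,229.6,313.5));print("jar tri",j)
print("A/B screw tri",tri(ray(W,241,223),ray(S,237.7,260.8)))
for u,v in((220,213),(357,212),(224,192),(345,192)):print("frame",onz(W,u,v,.16 if v>200 else .15).round(4))
for u,v in((228,250),(233,330),(237,355)):print("rail",onz(W,u,v,.152).round(4))
print("hatchfront",onz(W,240,325,.1475),onz(W,335,325,.1475))
cv2.imwrite("pics/b.png",np.hstack([cv2.resize(w[85:355,205:365],None,fx=2.2,fy=2.2),cv2.resize(w[85:150,225:300],(440,381)).copy().__getitem__(slice(0,381)) if 0 else cv2.copyMakeBorder(cv2.resize(w[85:150,225:300],(440,381),interpolation=3),0,594-381,0,0,0)]))
E
```

```text
blue w [(array([260.11180124, 116.27950311]), array([252, 109,  17,  16, 161]))]
blue s [(array([228.68888889, 314.08888889]), array([225, 311,   9,   7,  45]))]
dark w [(array([324.47698745, 240.14225941]), array([309, 225,  21,  30, 239]))]
dark s []
handle [(array([215.07526882, 171.91397849]), array([204, 170,  23,   5,  93]))]
jar tri (array([0.58020669, 0.3599355 , 0.12080547]), np.float64(0.0012909605820475513))
A/B screw tri (array([0.56223561, 0.22677877, 0.1592532 ]), np.float64(0.0004424534679160462))
frame [0.535  0.2399 0.16  ]
frame [0.709  0.2488 0.16  ]
frame [0.5388 0.265  0.15  ]
frame [0.6936 0.2717 0.15  ]
rail [0.5452 0.1831 0.152 ]
rail [0.5545 0.0483 0.152 ]
rail [5.616e-01 4.000e-04 1.520e-01]
hatchfront [0.56461162 0.05383666 0.1475    ] [0.70849923 0.06014361 0.1475    ]
```

View pics/b.png

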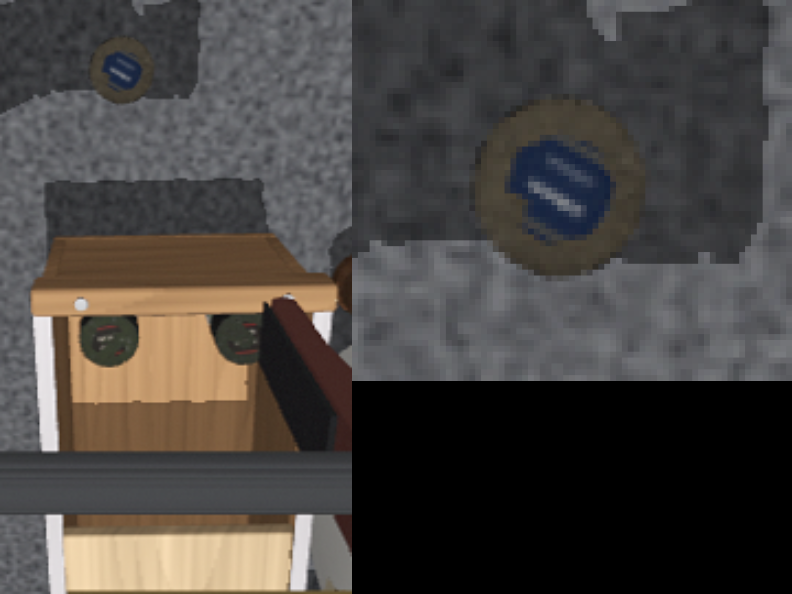

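Emit:
move_arm --moves '[[[0,0.023,-0.04,0,0,0,1],[0.001,0.046,-0.08,0,0,0,1],[0.001,0.068,-0.12,0,0,0,1],[0.001,0.068,-0.12,0,0,0,1]]]'

```text
t: 2.0
tool_pos: [0.5764, 0.3613, 0.1945]
orientation: [0.69, 0.724, -0.006, -0.002]
contact_force: [-0.4, 0.1, -1.3]
width: 0.0876
finger_force: 0.0
```

```bash
python3 - <<'E'
from h import *
import pickle
st0=pickle.load(open("w1.pkl","rb"));W=cam("wrist",st0);S=cam("side")
st=manip.get_state();im=manip.capture("wrist")[:,:,::-1];cv2.imwrite("pics/w2.png",im);V=cam("wrist",st)
print(st["tool_pos"])
u,v=proj(V,[.5805,.359,.105]);print(u,v)
c=im.astype(int);m=((c[...,0]>c[...,2]+25)&(c[...,0]>60)).astype(np.uint8)
n,_,s,ce=cv2.connectedComponentsWithStats(m)
for i in range(1,n):
    if s[i,4]>40 and np.hypot(*(ce[i]-[u,v]))<40:
        print(ce[i],s[i]);print(tri(ray(W,260.1,116.3),ray(V,*ce[i])),onz(V,*ce[i],.105),onz(W,260.1,116.3,.105),tri(ray(S,228.7,314.1),ray(V,*ce[i])),onz(S,228.7,314.1,.105))
print("inner frame",onz(W,241,226,.16),onz(W,300,226,.16)); 
for p in((255,239),(315,237)):print("green",onz(W,*p,.125))
E
```

```text
[0.5763762  0.36131603 0.19450976]
261.8543309392405 195.5249158661446
[263.         196.45481928] [250 188  26  20 332]
(array([0.58136165, 0.35925574, 0.10847216]), np.float64(0.00037253573784011145)) [0.58166252 0.35810826 0.105     ] [0.58122991 0.35913575 0.105     ] (array([0.58223587, 0.35651747, 0.10032202]), np.float64(0.0008383307829477628)) [0.58247617 0.35763741 0.105     ]
inner frame [0.56220216 0.22306629 0.16      ] [0.638358   0.22636401 0.16      ]
green [0.58167651 0.18742695 0.125     ]
green [0.6684341  0.19439757 0.125     ]
```

View pics/w2.png

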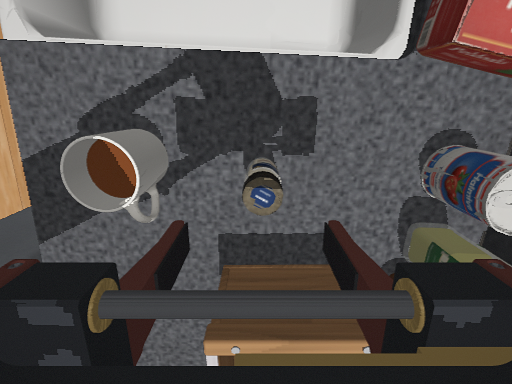

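The jar cap emblem is at (263,196), which puts the jar top at (0.5815, 0.3585, 0.105). That agrees with the stated height, so I'll descend and grip.

Emit:
move_arm --moves '[[[0.001,0,-0.035,0,0,0,1],[0.001,0,-0.07,0,0,0,1],[0.001,0,-0.105,0,0,0,1],[0.001,0,-0.13,0,0,0,1],[0.001,0,-0.138,0,0,0,1]]]'

```text
t: 2.55
tool_pos: [0.581, 0.3584, 0.0645]
orientation: [0.691, 0.723, -0.001, -0.0]
contact_force: [-0.1, -0.1, 0.1]
width: 0.0878
finger_force: 0.0
```

Emit:
move_arm --moves '[[[0,0,0,0,0,0,1],[0,0,0,0,0,0,1],[0,0,0,0,0,0,1]]]'

```text
t: 2.85
tool_pos: [0.5827, 0.3597, 0.068]
orientation: [0.691, 0.723, 0.002, 0.001]
contact_force: [0.4, 0.0, -0.2]
width: 0.088
finger_force: 0.0
```

Emit:
move_arm --moves '[[[0,0,0,0,0,0,-1],[0,0,0,0,0,0,-1],[0,0,0,0,0,0,-1],[0,0,0,0,0,0,-1],[0,0,0,0,0,0,-1]]]' --grip_force 15

```text
t: 3.35
tool_pos: [0.5815, 0.3591, 0.0645]
orientation: [0.691, 0.722, -0.0, -0.0]
contact_force: [-0.1, 0.0, 0.7]
width: 0.0512
finger_force: 0.0
```

Emit:
move_arm --moves '[[[0,0,0,0,0,0,-1],[0,0,0,0,0,0,-1],[0,0,0,0,0,0,-1]]]'

```text
t: 3.65
tool_pos: [0.5815, 0.3591, 0.0645]
orientation: [0.691, 0.722, -0.0, -0.0]
contact_force: [0.2, 0.4, -0.3]
width: 0.0405
finger_force: 15.0
```

Emit:
move_arm --moves '[[[0,0,0.03,0,0,0,-1],[0,0,0.07,0,0,0,-1],[0,0,0.11,0,0,0,-1],[0,0,0.15,0,0,0,-1],[0,0,0.18,0,0,0,-1]]]'

```text
t: 4.15
tool_pos: [0.5816, 0.3592, 0.2477]
orientation: [0.691, 0.723, 0.001, 0.0]
contact_force: [0.9, 0.1, -1.0]
width: 0.0405
finger_force: 15.0
```

Emit:
move_arm --moves '[[[0,0,0.02,0,0,0,-1],[0.008,-0.04,0.025,0,0,0,-1],[0.016,-0.08,0.025,0,0,0,-1],[0.024,-0.12,0.025,0,0,0,-1],[0.032,-0.16,0.025,0,0,0,-1]]]'

```text
t: 4.65
tool_pos: [0.6135, 0.1977, 0.2693]
orientation: [0.691, 0.723, -0.0, -0.0]
contact_force: [0.7, -0.4, -1.4]
width: 0.0402
finger_force: 15.0
```

Emit:
move_arm --moves '[[[0.007,-0.04,0,0,0,0,-1],[0.012,-0.07,0,0,0,0,-1],[0.015,-0.084,0,0,0,0,-1],[0.015,-0.084,0,0,0,0,-1],[0.015,-0.084,0,0,0,0,-1]]]'

```text
t: 5.15
tool_pos: [0.6284, 0.1161, 0.2694]
orientation: [0.691, 0.723, 0.0, -0.0]
contact_force: [-0.6, -0.7, -1.3]
width: 0.0403
finger_force: 15.0
```

```bash
python3 - <<'E'
from h import *
st=manip.get_state();print(st["tool_pos"],st["width"],st["contact_force"])
s=manip.capture("side")[:,:,::-1];w=manip.capture("wrist")[:,:,::-1]
a=cv2.resize(s[120:350,130:330],(400,460),interpolation=3);b=cv2.resize(w,(400,300))
cv2.imwrite("pics/c.png",np.hstack([a,cv2.copyMakeBorder(b,0,160,0,0,0)]))
S=cam("side");print(proj(S,[.628,.115,.305-.0]))
E
```

```text
[0.62835702 0.11612484 0.26941875] 0.040320203098540564 [-0.56808537 -0.74468612 -1.25292553]
[212.91016176 198.89250539]
```

View pics/c.png

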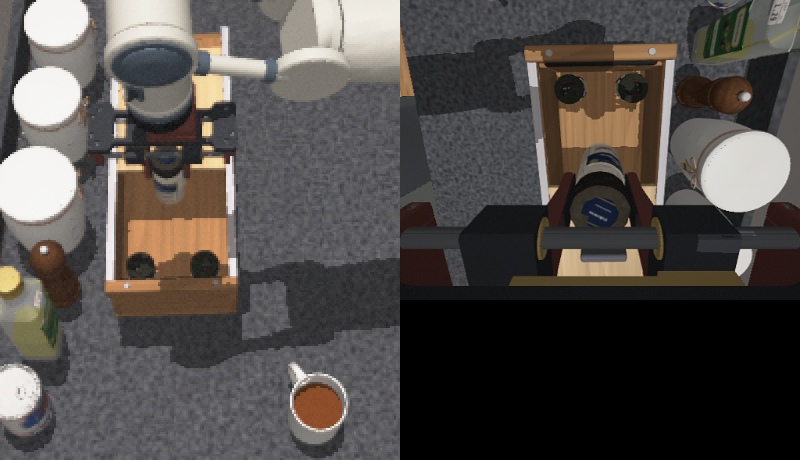

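The side view shows the jar held over the bay. In the wrist panel the green caps are at about (216,111) and (297,110) in full-image pixels, and the screws at (191,68) and (323,65). I'll check the bay centre against these.

```bash
python3 - <<'E'
from h import *
st=manip.get_state();V=cam("wrist",st)
print([onz(V,*p,.125).round(4) for p in((216,111),(297,110))],[onz(V,*p,.16).round(4) for p in((191,68),(323,65),(165,58),(350,56),(170,79),(345,77))])
print("rails",[onz(V,*p,.152).round(4) for p in((177,190),(332,190),(172,110),(342,110))])
E
```

```text
[array([0.5811, 0.1907, 0.125 ]), array([0.6683, 0.1957, 0.125 ])] [array([0.5629, 0.2282, 0.16  ]), array([0.6834, 0.2362, 0.16  ]), array([0.5395, 0.2355, 0.16  ]), array([0.707 , 0.2448, 0.16  ]), array([0.5433, 0.2179, 0.16  ]), array([0.7049, 0.227 , 0.16  ])]
rails [array([0.5433, 0.108 , 0.152 ]), array([0.7092, 0.1155, 0.152 ]), array([0.5416, 0.1902, 0.152 ]), array([0.7086, 0.1978, 0.152 ])]
```

Scaled: 0.01 rad / 3.1416 = 0.0032.

Emit:
move_arm --moves '[[[-0.001,0,-0.03,0,0,0.0032,-1],[-0.001,0,-0.065,0,0,0.0032,-1],[-0.001,0,-0.1,0,0,0.0032,-1],[-0.001,0,-0.13,0,0,0.0032,-1],[-0.001,0,-0.15,0,0,0.0032,-1]]]'

```text
t: 5.75
tool_pos: [0.6261, 0.1168, 0.1164]
orientation: [0.687, 0.727, -0.001, -0.001]
contact_force: [0.1, -0.4, -1.0]
width: 0.0406
finger_force: 15.0
```

Emit:
move_arm --moves '[[[0,0,-0.01,0,0,0,-1],[0,0,-0.02,0,0,0,-1],[0,0,-0.026,0,0,0,-1],[0,0,-0.03,0,0,0,-1],[0,0,-0.03,0,0,0,-1]]]'

```text
t: 6.25
tool_pos: [0.6276, 0.1152, 0.0898]
orientation: [0.688, 0.726, 0.0, 0.0]
contact_force: [-0.2, 0.2, -0.8]
width: 0.0405
finger_force: 15.0
```

Emit:
move_arm --moves '[[[0,0,-0.001,0,0,0,-1],[0,0,-0.002,0,0,0,-1],[0,0,-0.003,0,0,0,-1],[0,0,-0.004,0,0,0,-1],[0,0,-0.004,0,0,0,-1]]]'

```text
t: 6.75
tool_pos: [0.6274, 0.115, 0.0855]
orientation: [0.688, 0.726, -0.0, -0.0]
contact_force: [-0.2, 0.9, -1.1]
width: 0.0404
finger_force: 15.0
```

Emit:
move_arm --moves '[[[0,0,-0.001,0,0,0,-1],[0,0,-0.001,0,0,0,-1],[0,0,-0.002,0,0,0,-1],[0,0,-0.002,0,0,0,-1]]]'

```text
t: 7.15
tool_pos: [0.6276, 0.1151, 0.0845]
orientation: [0.688, 0.726, 0.0, 0.0]
contact_force: [-1.8, 0.0, 3.1]
width: 0.0406
finger_force: 15.0
```

The jar is on the floor, with contact force risen by about 4 N. I'll release it slowly and rise.

Emit:
move_arm --moves '[[[0,0,0,0,0,0,-0.02],[0,0,0,0,0,0,0.3],[0,0,0,0,0,0,0.8],[0,0,0,0,0,0,0.8],[0,0,0,0,0,0,0.8]]]'

```text
t: 7.65
tool_pos: [0.6275, 0.1151, 0.0835]
orientation: [0.688, 0.726, -0.0, -0.0]
contact_force: [0.1, -0.3, 0.6]
width: 0.0715
finger_force: 0.0
```

Emit:
move_arm --moves '[[[0,0,0,0,0,0,0.8],[0,0,0,0,0,0,0.8],[0,0,0.01,0,0,0,0.8],[0,0,0.03,0,0,0,0.8],[0,0,0.06,0,0,0,0.8]]]'

```text
t: 8.15
tool_pos: [0.6266, 0.1149, 0.1429]
orientation: [0.688, 0.726, -0.001, -0.001]
contact_force: [0.5, 0.5, 0.1]
width: 0.0794
finger_force: 0.0
```

Emit:
move_arm --moves '[[[0,0,0.04,0,0,0,0.8],[0,0,0.08,0,0,0,0.8],[0,0,0.12,0,0,0,0.8],[0,0,0.15,0,0,0,0.8],[0,0,0.15,0,0,0,0.8]]]'

```text
t: 8.65
tool_pos: [0.6284, 0.1152, 0.3012]
orientation: [0.688, 0.726, 0.004, 0.003]
contact_force: [-0.3, 0.0, 1.6]
width: 0.0788
finger_force: 0.0
```

Emit:
move_arm --moves '[[[0,-0.04,0,0,0,0,-1],[0.003,-0.08,0,0,0,0,-1],[0.006,-0.11,0,0,0,0,-1],[0.006,-0.11,0,0,0,0,-1],[0.006,-0.11,0,0,0,0,-1]]]'

```text
t: 9.15
tool_pos: [0.6333, 0.0047, 0.2929]
orientation: [0.688, 0.725, -0.0, -0.001]
contact_force: [-0.2, -0.4, -0.4]
width: 0.0423
finger_force: 0.0
```

```bash
python3 - <<'E'
from h import *
import pickle
st=manip.get_state();w=manip.capture("wrist")[:,:,::-1];cv2.imwrite("pics/w3.png",w);pickle.dump(st,open("w3.pkl","wb"))
print(st["tool_pos"],st["orientation"],st["width"],st["contact_force"])
V=cam("wrist",st)
for X in ([.628,.115,.125],[.638,-.045,.175],[.638,-.045,.1475]):print(proj(V,X))
E
```

```text
[0.6333135  0.0047201  0.29290535] [ 6.88226926e-01  7.25495192e-01 -2.14460975e-04 -6.15768544e-04] 0.04226201869211872 [-0.20580444 -0.39466003 -0.36596133]
[257.07678312  78.79314203]
[258.52481061 228.30181309]
[258.32201068 218.71834047]
```

View pics/w3.png

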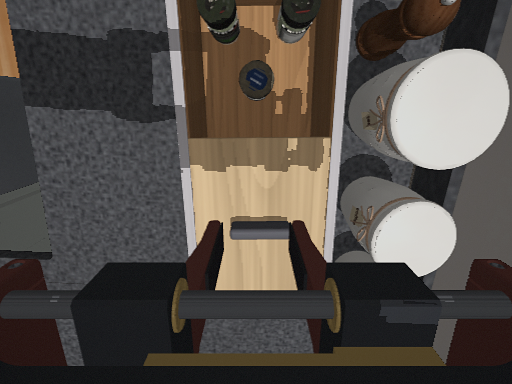

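The jar stands at (256,79), as predicted. The hatch front edge is at row 139 and the handle spans x 231–290, with its light front face at rows 220–231 and dark top at 231–240. I'll locate the handle.

```bash
python3 - <<'E'
from h import *
import pickle
st=pickle.load(open("w3.pkl","rb"));V=cam("wrist",st);S=cam("side");w=cv2.imread("pics/w3.png");s=cv2.imread("pics/side0.png")
print(w[212:246,260].mean(1).round().astype(int)); print(w[228,222:300].mean(1).astype(int))
print(s[164:180,215].mean(1).astype(int))
for r in (220,231,235,240):print(r,onz(V,260,r,.1755).round(4),onz(V,260,r,.1475).round(4))
print("front",onz(V,260,139,.1475),tri(ray(V,260,235),ray(S,215,171.5)), onz(S,215,171.5,.1755))
E
```

```text
[173 173 174 175 179  97 101 105 106  51  38  41  41  42  41  40  45  66
  83  90  99 106 102 100  98  95  89 138 180 176 175 176 177 176]
[  2 174 180 174 172 172 171 175 115  44  38  42  41  43  41  42  43  42
  43  45  45  45  42  43  41  43  44  42  41  46  45  44  46  45  46  44
  46  45  44  44  46  46  45  46  47  47  47  48  45  48  49  43  44  44
  44  43  42  42  43  47  50  48  49  50  51  53  49  24  13  20  18  27
  35  34  34  35  35  35]
[204 205 206 132 112 114  89  59  56  56  81 114 200 205 204 204]
220 [ 0.6391 -0.0347  0.1755] [ 0.6401 -0.0466  0.1475]
231 [ 0.6398 -0.048   0.1755] [ 0.641  -0.0612  0.1475]
235 [ 0.6401 -0.0529  0.1755] [ 0.6413 -0.0666  0.1475]
240 [ 0.6404 -0.0591  0.1755] [ 0.6417 -0.0735  0.1475]
front [0.63461144 0.0508235  0.1475    ] (array([ 0.64605857, -0.10446678,  0.06865214]), np.float64(0.0033497837253239956)) [ 0.63838705 -0.04136738  0.1755    ]
```

Emit:
move_arm --moves '[[[0.004,-0.045,0,0,0,0,-1],[0.007,-0.09,0,0,0,0,-1],[0.007,-0.09,-0.03,0,0,0,-1],[0.007,-0.09,-0.06,0,0,0,-1],[0.007,-0.09,-0.09,0,0,0,-1]]]'

```text
t: 9.7
tool_pos: [0.6406, -0.0837, 0.2025]
orientation: [0.687, 0.726, 0.0, -0.0]
contact_force: [0.3, -0.7, 0.9]
width: 0.001
finger_force: 0.0
```

Emit:
move_arm --moves '[[[0,0,-0.02,0,0,0,-1],[0,0,-0.036,0,0,0,-1],[0,0,-0.044,0,0,0,-1],[0,0,-0.044,0,0,0,-1],[0,0,-0.044,0,0,0,-1]]]'

```text
t: 10.2
tool_pos: [0.641, -0.0846, 0.1609]
orientation: [0.688, 0.726, 0.0, 0.001]
contact_force: [-0.2, 0.0, -0.9]
width: 0.0001
finger_force: 0.0
```

Emit:
move_arm --moves '[[[0,0.004,0,0,0,0,-1],[0,0.008,0,0,0,0,-1],[-0.001,0.012,0,0,0,0,-1],[-0.001,0.016,0,0,0,0,-1],[-0.001,0.02,0,0,0,0,-1]]]'

```text
t: 10.7
tool_pos: [0.6393, -0.0655, 0.1602]
orientation: [0.688, 0.726, -0.001, 0.001]
contact_force: [-1.9, -4.1, 2.5]
width: 0.0006
finger_force: 1.9
```

Emit:
move_arm --moves '[[[0,0.008,0,0,0,0,-1],[-0.001,0.018,0,0,0,0,-1],[-0.0015,0.028,0,0,0,0,-1],[-0.002,0.038,0,0,0,0,-1],[-0.0025,0.048,0,0,0,0,-1]]]'

```text
t: 11.2
tool_pos: [0.6367, -0.0176, 0.1601]
orientation: [0.688, 0.726, -0.001, 0.001]
contact_force: [-1.5, -5.7, 2.0]
width: 0.0004
finger_force: 2.5
```

Emit:
move_arm --moves '[[[-0.0005,0.01,0,0,0,0,-1],[-0.001,0.02,0,0,0,0,-1],[-0.0015,0.03,0,0,0,0,-1],[-0.002,0.04,0,0,0,0,-1],[-0.0025,0.05,0,0,0,0,-1]]]'

```text
t: 11.7
tool_pos: [0.634, 0.0325, 0.16]
orientation: [0.688, 0.726, -0.001, 0.0]
contact_force: [-2.7, -5.3, 1.5]
width: 0.0005
finger_force: 2.5
```

Emit:
move_arm --moves '[[[-0.0005,0.008,0,0,0,0,-1],[-0.001,0.015,0,0,0,0,-1],[-0.001,0.02,0,0,0,0,-1],[-0.001,0.025,0,0,0,0,-1],[-0.0015,0.029,0,0,0,0,-1]]]'

```text
t: 12.2
tool_pos: [0.633, 0.0622, 0.1597]
orientation: [0.688, 0.726, -0.0, 0.0]
contact_force: [-0.9, -4.5, 2.3]
width: 0.0007
finger_force: 1.9
```

Now I'll creep, looking for a rise above the ~4.5 N drag.

Emit:
move_arm --moves '[[[0,0.003,0,0,0,0,-1],[0,0.006,0,0,0,0,-1],[-0.0005,0.009,0,0,0,0,-1],[-0.0005,0.012,0,0,0,0,-1],[-0.001,0.015,0,0,0,0,-1]]]'

```text
t: 12.7
tool_pos: [0.6323, 0.0773, 0.1596]
orientation: [0.688, 0.726, 0.0, 0.0]
contact_force: [1.9, -3.1, -0.0]
width: 0.0007
finger_force: 1.8
```

Emit:
move_arm --moves '[[[0,0.001,0,0,0,0,-1],[0,0.002,0,0,0,0,-1],[0,0.003,0,0,0,0,-1],[0,0.004,0,0,0,0,-1],[0,0.005,0,0,0,0,-1]]]'

```text
t: 13.2
tool_pos: [0.632, 0.0821, 0.1596]
orientation: [0.688, 0.726, 0.0, 0.0]
contact_force: [1.3, -3.1, 0.8]
width: 0.0002
finger_force: 1.6
```

Emit:
move_arm --moves '[[[0,0.001,0,0,0,0,-1],[0,0.002,0,0,0,0,-1],[0,0.003,0,0,0,0,-1]]]'

```text
t: 13.5
tool_pos: [0.6319, 0.0852, 0.1596]
orientation: [0.688, 0.726, -0.0, -0.0]
contact_force: [-0.4, -2.8, 0.4]
width: 0.0003
finger_force: 1.6
```

Emit:
move_arm --moves '[[[0,0.001,0,0,0,0,-1],[0,0.002,0,0,0,0,-1]]]'

```text
t: 13.7
tool_pos: [0.6317, 0.0872, 0.1596]
orientation: [0.688, 0.726, -0.0, -0.0]
contact_force: [-0.7, -4.0, 0.3]
width: 0.0005
finger_force: 1.6
```

Emit:
move_arm --moves '[[[0,0.001,0,0,0,0,-1],[0,0.002,0,0,0,0,-1]]]'

```text
t: 13.9
tool_pos: [0.6317, 0.0892, 0.1596]
orientation: [0.688, 0.726, -0.0, -0.0]
contact_force: [-1.9, -3.5, 0.4]
width: 0.0004
finger_force: 1.6
```

Emit:
move_arm --moves '[[[0,0.001,0,0,0,0,-1],[0,0.002,0,0,0,0,-1]]]'

```text
t: 14.1
tool_pos: [0.6317, 0.0912, 0.1595]
orientation: [0.688, 0.726, -0.0, -0.0]
contact_force: [-2.3, -4.1, 1.3]
width: 0.0004
finger_force: 1.6
```

Emit:
move_arm --moves '[[[0,0.001,0,0,0,0,-1],[0,0.002,0,0,0,0,-1]]]'

```text
t: 14.3
tool_pos: [0.6319, 0.0932, 0.1595]
orientation: [0.688, 0.726, -0.0, -0.0]
contact_force: [-2.1, -3.7, 0.1]
width: 0.0001
finger_force: 1.6
```

Emit:
move_arm --moves '[[[0,0.001,0,0,0,0,-1],[0,0.002,0,0,0,0,-1]]]'

```text
t: 14.5
tool_pos: [0.6319, 0.0952, 0.1595]
orientation: [0.688, 0.726, -0.0, -0.0]
contact_force: [-2.7, -3.8, 1.2]
width: 0.0006
finger_force: 1.6
```

Emit:
move_arm --moves '[[[0,0.001,0,0,0,0,-1],[-0.0005,0.002,0,0,0,0,-1]]]'

```text
t: 14.7
tool_pos: [0.6318, 0.0965, 0.1596]
orientation: [0.688, 0.726, -0.0, 0.001]
contact_force: [0.7, -6.5, -0.6]
width: 0.0007
finger_force: 3.2
```

Emit:
move_arm --moves '[[[0,0.001,0,0,0,0,-1],[0,0.002,0,0,0,0,-1]]]'

```text
t: 14.9
tool_pos: [0.6318, 0.0974, 0.1596]
orientation: [0.688, 0.725, -0.001, 0.001]
contact_force: [-1.0, -9.5, 0.4]
width: 0.0003
finger_force: 4.8
```

Emit:
move_arm --moves '[[[0,0.001,0,0,0,0,-1]]]'

```text
t: 15.0
tool_pos: [0.6317, 0.0978, 0.1596]
orientation: [0.689, 0.725, -0.001, 0.001]
contact_force: [-1.8, -11.0, 1.0]
width: 0.0006
finger_force: 5.6
```

Emit:
move_arm --moves '[[[0,0.001,0,0,0,0,-1],[0,0.002,0,0,0,0,-1],[0,0.0025,0,0,0,0,-1]]]'

```text
t: 15.3
tool_pos: [0.6317, 0.0989, 0.1596]
orientation: [0.689, 0.725, -0.002, 0.002]
contact_force: [-1.7, -14.9, 0.9]
width: 0.0006
finger_force: 7.4
```

Emit:
move_arm --moves '[[[0,0,0,0,0,0,-1],[0,0,0,0,0,0,-1],[0,0,0,0,0,0,-1],[0,0,0,0,0,0,-1],[0,0,0,0,0,0,-1]]]'

```text
t: 15.8
tool_pos: [0.6317, 0.099, 0.1596]
orientation: [0.689, 0.725, -0.002, 0.002]
contact_force: [-1.8, -14.3, 0.3]
width: 0.0004
finger_force: 6.9
```

Emit:
move_arm --moves '[[[0,0,0,0,0,0,-1],[0,0,0,0,0,0,-1],[0,0,0,0,0,0,-1],[0,0,0,0,0,0,-1],[0,0,0,0,0,0,-1]]]'

```text
t: 16.3
tool_pos: [0.6317, 0.0989, 0.1596]
orientation: [0.689, 0.725, -0.002, 0.002]
contact_force: [-3.2, -13.9, 0.8]
width: 0.0007
finger_force: 6.9
```

Held for 1 s at about 14 N total, so about 11 N on the strip. I'll back off slowly along −y and then rise clear.

Emit:
move_arm --moves '[[[0,-0.002,0,0,0,0,-1],[0,-0.004,0,0,0,0,-1],[0,-0.007,0,0,0,0,-1],[0.0005,-0.012,0,0,0,0,-1],[0.001,-0.018,0,0,0,0,-1]]]'

```text
t: 16.8
tool_pos: [0.6327, 0.0851, 0.1597]
orientation: [0.687, 0.726, 0.001, -0.0]
contact_force: [-0.4, 0.9, 0.4]
width: 0.0002
finger_force: 0.0
```

Emit:
move_arm --moves '[[[0,-0.003,0.01,0,0,0,-1],[0,-0.003,0.05,0,0,0,-1],[0,-0.003,0.09,0,0,0,-1],[0,-0.003,0.12,0,0,0,-1],[0,-0.003,0.12,0,0,0,-1]]]'

```text
t: 17.3
tool_pos: [0.6337, 0.0817, 0.2872]
orientation: [0.688, 0.726, 0.004, 0.004]
contact_force: [0.2, -0.3, 1.1]
width: 0.0004
finger_force: 0.0
```

Emit:
move_arm --moves '[[[0,-0.04,0.02,0,0,0,-1],[0,-0.08,0.02,0,0,0,-1],[0,-0.12,0.02,0,0,0,-1],[0,-0.12,0.02,0,0,0,-1],[0,-0.12,0.02,0,0,0,-1]]]'

```text
t: 17.8
tool_pos: [0.6324, -0.039, 0.2989]
orientation: [0.688, 0.725, -0.0, -0.001]
contact_force: [-0.1, -0.2, 0.8]
width: 0.0006
finger_force: 0.0
```

```bash
python3 - <<'E'
from h import *
st=manip.get_state();w=manip.capture("wrist")[:,:,::-1];s=manip.capture("side")[:,:,::-1]
print(st["t"],st["tool_pos"],st["contact_force"])
a=cv2.resize(s[90:350,130:330],(400,520),interpolation=3);b=cv2.resize(w,(400,300))
cv2.imwrite("pics/d.png",np.hstack([a,cv2.copyMakeBorder(b,0,220,0,0,0)]))
E
```

```text
17.8 [ 0.63236424 -0.03900085  0.29891311] [-0.06152063 -0.21248844  0.7512272 ]
```

View pics/d.png

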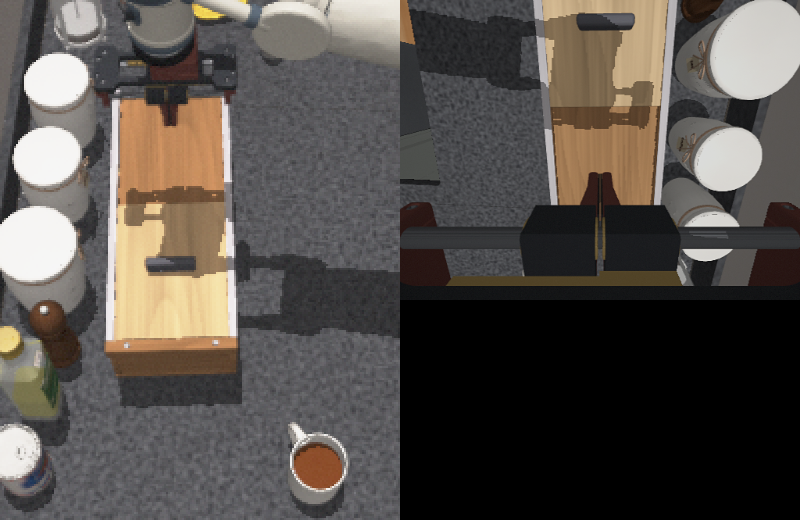

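The side view shows the hatch shut against the end frame (edge at row ~338), the mug undisturbed at (318,465), and the arm clear of everything.

```bash
python3 -c "
from plant import manip
print(manip.finish_job())"
```

```text
the job is handed in; nothing more can be done
None
```

The jar stands upright in the bay and the hatch is shut against the rubber strip, pressed home for about 1 s at roughly 11 N; I handed the job in at about 18 s, with no verdict shown.

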